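Shift the slit-lamp table selector into its third slot

TASK

Set the slit-lamp table for the next patient: with your fingertips push the blue-knobbed lever of the white selector console to the middle line of its H-shaped gate, across to the right-hand rail, and forward, fully home into the third slot (green marker with three dots, front right as seen from the robot, forward meaning away from it). Only push the knob from its sides, never pull it up; do not disturb the bottle, the case or the cup beside it, and take your hand away at the end with the lever staying in the slot.

Things in the scene. Friction and masses are not known exactly. Their poses are not given: they have to be found in the camera images.
- console: Selector console fixed to the desk: white box 170 (x) x 158 (y) mm, its aluminium gate plate 88 mm above the desk. Origin: centre of its underside, on the desk. x axis points forward (away from the robot; the console may be turned up to 20 degrees either way), y to the left, z up. The lever pivots on two axes about a point 20 mm above the origin.
- gate_centre (a point): Centre of the H gate, top of the plate, straight above the console's origin; axes as the console's. Two rails along x, 18 mm left and right of it, slots 15 mm wide, joined only by an 18 mm wide cross channel along y. Slots: first front left (1 dot), second rear left (2), third front right (3 white dots on green), fourth rear right (4). The gate solidly stops the 10 mm rod.
- lever_across (a joint): Sideways lean of the lever (rad): about -0.27 on the left rail (where it starts), 0 upright, about +0.27 on the right rail, with about 0.03 of play. It can cross between rails only while lever_fore is within about 0.06 of 0 (corners rounded 5 mm). Friction holds it where it is left; 1 to 3 N at the knob moves it.
- lever_fore (a joint): Fore-and-aft lean of the lever (rad): 0 on the middle line (cross channel), positive leaning forward (console +x), negative backward; a slot's end stops it at about +0.31 or -0.31. It starts anywhere between. Friction holds it where it is left; 1 to 3 N at the knob moves it.
- knob_pull (a joint): How far the knob is pulled up along the rod (m): 0 = down, where a spring holds it with 12 N. Pulling it up is not wanted.
- knob_centre (a point): Centre of the blue knob: cylinder 26 mm in diameter, 44 mm tall, axis along the lever, 150 mm from the pivot. At a = lever_across and f = lever_fore it lies in the console's frame at x = 0.150 sin f, y = -0.150 cos f sin a, z = 0.020 + 0.150 cos f cos a (m): 170 mm above the desk upright.
- third_home (a point): Point where the knob's centre is when the lever is fully home in the third slot, fixed to the console: 46 mm forward, 38 mm right of its origin, 157 mm above the desk.
- drop_bottle: Loose white eye-drop bottle with green cap standing on the desk beside the console, 34 mm in diameter, 75 mm tall; origin at the centre of its underside. Bystander.
- lens_case: Loose blue closed lens case lying on the desk beside the console, 90 x 60 x 45 mm (x, y, z); origin at the centre of its underside. Bystander.
- lens_cup: Loose white open cup on the desk beside the console, 60 mm across the rim, 55 mm tall; origin at the centre of its underside. Bystander.
Not all that is in view belongs to the job. Of the things that look like the console, the smallest one is meant.

How it is judged:
By the outcome, as a careful person would: the job done as asked, in the order asked, and still so for the second after the job is handed in, with the robot touching nothing.
It also fails if it takes over 51 s, if anything falls off the work surface, if the arm or the gripper's body presses on something with over 40 N, if the wrist force passes 120 N, or if a joint passes its speed limit or range.

ROBOT

A 7-joint arm with a two-finger parallel gripper is mounted at the origin on the work surface. World frame = base frame: x ahead of the robot, y to its left, z up, the work surface at z = 0. Lengths are in m, angles in rad, forces in N, time in s.
With the tool pointing down it reaches from about 0.4 to 0.9 m from the base axis. Payload 5.5 kg.
Tool frame: the origin (TCP) lies on the centre line of the jaws, within the pads' length; the fingertips stand 11 mm ahead of it and the grasp point (between the pads) lies 8 mm behind it (env.finger_overhang is the distance from the TCP to the fingertips, in m); z points along the fingers, y is the direction in which the jaws open and shut (so a half turn about z gives the same grasp; the last joint's range is limited). The gripper opens to 85 mm and grips with 20 to 120 N. Pads are 22 mm wide; open, the fingers measure 114 mm over their backs; the gripper's body (76 mm by 85 mm) begins 54 mm behind the grasp point. The pads swing forward as they close: fully open they stand 13 mm farther back than shut.
Start: joints at [-0.955, 0.501, -0.427, 1.55, 0.221, 1.138, -0.21], TCP at [0.225, 0.61, 0.242] pointing down, gripper open.
Joint ranges: [-2.88, 2.88], [-0.31, 2.03], [-1.54, 1.56], [0.2, 2.42], [-1.41, 4.55], [0.19, 2.02], [-2.57, 2.57]. Speed limits (rad/s): [2.57, 2.57, 3.14, 3.14, 3.14, 3.14, 3.14].

INTERFACE

Orientations are given as [roll, pitch, yaw] about the fixed x, y, z axes, in that order (R = Rz(yaw) Ry(pitch) Rx(roll)).
In Python, from rig import env gives the robot as it stands.
- The arm moves only by the tool apply_moves, never from a script. Its argument "steps" is a list of rows, each a list of 4 numbers: the shift along the tool's x, y, z in m, then the turn about the tool's z in degrees. In form: [[x, y, z, yaw], ...]. A call has 1 to 12 rows; each row shifts and turns the commanded pose from where the row before left it, along the tool's axes as they then stand; what a row does not reach is not made up. A row lasts 1/8 s, in which the tool goes at most 62.5 mm and 10.7 degrees, less where a joint would pass 70% of its speed; a pose out of reach is approached as far as the arm can. A call with a gripper value outside its range is refused whole. "fingers" is the gripper command: -1 is shut, 1 is fully open, values between are in proportion, set as the call begins (left out, the last holds). The fingers move at their own pace and stop on an object; "newtons" is the grip in N (left out, the last holds). Time passes only in rows, so rows that do not move let the fingers close. It gives the time, the measured TCP pose, the force and the opening at its end, in the units of the state.
- env.get_state(): the state, without advancing time (a new reading comes with each control period).
- env.get_image(name): name is "scene" or "top" or "wrist"; returns the picture (384x512x3 uint8, red, green, blue); there is no depth.
- env.camera_info(name): a dict with "fx", "fy", "cx", "cy" (pixels), "world_from_camera" (4x4, takes a point from camera to world coordinates); the wrist camera has in their place "mount" (4x4, takes a point from camera to tool coordinates, whose origin is the TCP and whose axes are the flange's). Camera axes: x right, y up, looking along -z (the intrinsics and any distortion apply to the point x, -y, -z); pixel columns grow to the right and rows downward; lengths in m; the calibration is good to about 2 mm. The wrist camera is an equidistant fisheye: a pixel r from the principal point sees the ray r / f radians off the axis. A picture is of the moment at which its call begins: read the wrist's pose just before it. camera_info takes no time and is no camera call.
- env.job_done(): hands the job in, once; it reports no verdict.
The state is a dict: "clock": time; "joint_pos": joint angles; "qvel": joint speeds; "effort": joint torques, N m; "position": TCP position; "tool_rot": TCP orientation; "wrist_force": force on the tool from outside, world axes, zero at the start; "wrist_torque": the same for the moment, N m; "opening": finger opening in m.
Only numpy, scipy, OpenCV 4.12 (cv2) and the standard library are available. Lean on these libraries where they do the work, as an engineer would, in place of code of your own. Each camera call takes 0.05 s, during which the arm holds its last target.

## Working session

There is one attempt and no reset: what is moved stays moved. The work goes in short steps, Python scripts to look and compute and a tool call to move; the robot and the scene stay as the last step left them, time stands still between calls to the robot, and variables do not carry over. Pictures are saved under pics/ and viewed, and the job is handed in when it is done.

Besides the shell and the picture viewer there is one more tool, called after "Emit:" as name(argument=value, ...) on one line, values as JSON. apply_moves: Moves the arm, as the interface text tells. Its arguments: {"type":"object","properties":{"steps":{"type":"array","items":{"type":"array","items":{"type":"number"}}},"fingers":{"type":"number"},"newtons":{"type":"number"}},"required":["steps"]}

```bash
ls; mkdir -p pics; python3 - <<'E'
from rig import env
import cv2,numpy as np
np.set_printoptions(precision=4,suppress=True)
s=env.get_state();print(s)
for n in("scene","top"):
    im=env.get_image(n);cv2.imwrite(f"pics/{n}0.png",im[:,:,::-1]);print(n,env.camera_info(n))
print(env.camera_info("wrist"),env.finger_overhang)
E
```

```text
pics
{'clock': 0.0, 'joint_pos': array([-0.9548,  0.5019, -0.4268,  1.5515,  0.2208,  1.1383, -0.2103]), 'qvel': array([-0.0015, -0.0005, -0.0012,  0.0001,  0.0017,  0.0029,  0.0008]), 'effort': array([  0.0003, -56.9536,  -5.8162, -28.0941,   0.0106,   0.0122,
        -0.    ]), 'position': array([0.2244, 0.6093, 0.2412]), 'tool_rot': array([-3.1396, -0.0001,  2.7888]), 'wrist_force': array([ 0.4307, -0.4781, -0.5471]), 'wrist_torque': array([-0.02  , -0.0331, -0.0384]), 'opening': 0.08580712220256564}
scene {'fx': 352.32137600298495, 'fy': 352.32137600298495, 'cx': 255.61058004487677, 'cy': 194.41858690437266, 'world_from_camera': array([[-0.5729, -0.5803,  0.5788,  1.0509],
       [ 0.8196, -0.4058,  0.4043,  0.3816],
       [ 0.0003,  0.7061,  0.7081,  0.7583],
       [ 0.    ,  0.    ,  0.    ,  1.    ]])}
top {'fx': 364.236737854266, 'fy': 364.236737854266, 'cx': 257.33047646428884, 'cy': 194.41024354880057, 'world_from_camera': array([[ 0.0015,  0.9856, -0.1693,  0.3522],
       [-1.    ,  0.0027,  0.0065,  0.0263],
       [ 0.0068,  0.1693,  0.9855,  1.1711],
       [ 0.    ,  0.    ,  0.    ,  1.    ]])}
{'fx': 297.3186396354542, 'fy': 297.3186396354542, 'cx': 255.2376956314159, 'cy': 189.4748152780239, 'mount': array([[-0.0011,  0.9532,  0.3022,  0.0777],
       [ 1.    ,  0.001 ,  0.0005,  0.0004],
       [ 0.0002,  0.3022, -0.9532, -0.1312],
       [ 0.    ,  0.    ,  0.    ,  1.    ]])} 0.011
```

View pics/scene0.png

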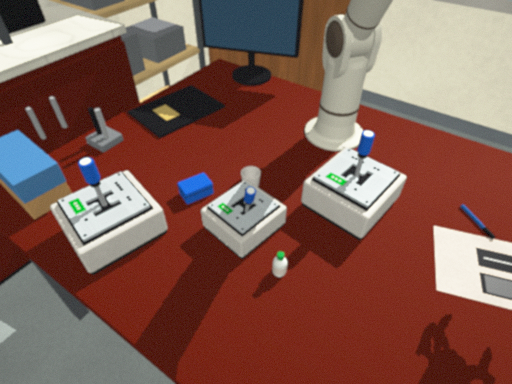

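View pics/top0.png

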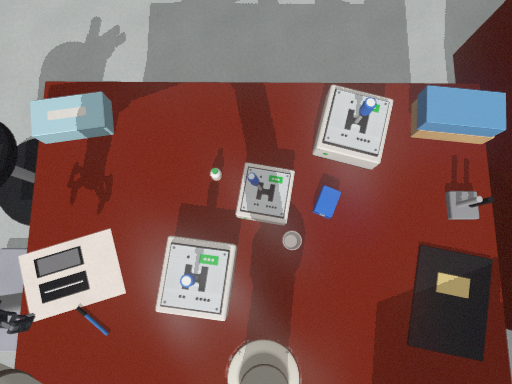

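Candidates for the console in the top view are (197,278), large; (353,125), large; and (265,193), smallest, with the bottle, case and cup beside it. I choose (265,193) and will check it in a close crop.

```bash
cat > h.py <<'E'
import numpy as np,cv2
from rig import env
np.set_printoptions(precision=4,suppress=True)
def ray(cam,u,v):
    c=env.camera_info(cam);T=c["world_from_camera"]
    d=np.array([(u-c["cx"])/c["fx"],-(v-c["cy"])/c["fy"],-1.]);return T[:3,3],T[:3,:3]@d
def onz(cam,u,v,z):
    o,d=ray(cam,u,v);return o+d*(z-o[2])/d[2]
def two(a,b):
    (o1,d1),(o2,d2)=ray(*a),ray(*b)
    A=np.stack([d1,-d2],1);t=np.linalg.lstsq(A,o2-o1,rcond=None)[0]
    p,q=o1+t[0]*d1,o2+t[1]*d2
    return (p+q)/2,np.linalg.norm(p-q)
def proj(cam,p):
    c=env.camera_info(cam);T=c["world_from_camera"];q=T[:3,:3].T@(np.asarray(p)-T[:3,3])
    return np.array([c["cx"]+c["fx"]*q[0]/-q[2],c["cy"]-c["fy"]*q[1]/-q[2]])
E
python3 - <<'E'
import cv2
a=cv2.imread("pics/top0.png")[150:260,195:350];cv2.imwrite("pics/ctop.png",cv2.resize(a,None,fx=5,fy=5,interpolation=cv2.INTER_CUBIC))
a=cv2.imread("pics/scene0.png")[155:285,170:300];cv2.imwrite("pics/cscene.png",cv2.resize(a,None,fx=4.5,fy=4.5,interpolation=cv2.INTER_CUBIC))
E
```

```text
(no output)
```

View pics/ctop.png

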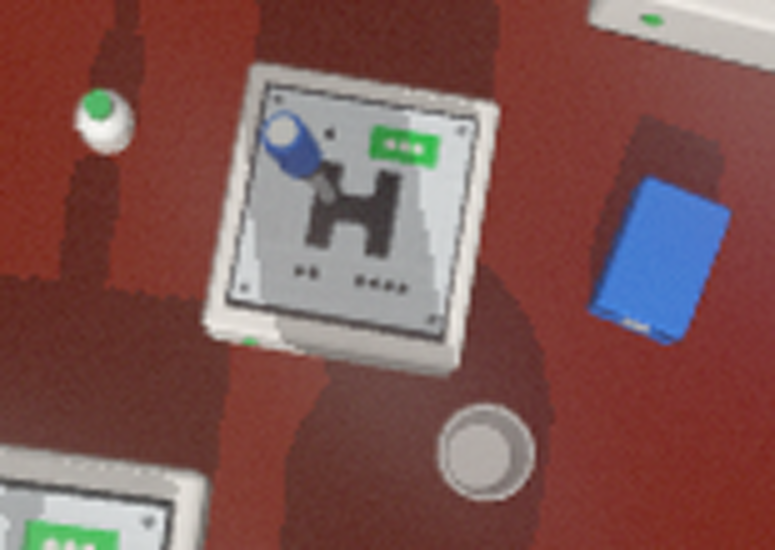

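View pics/cscene.png

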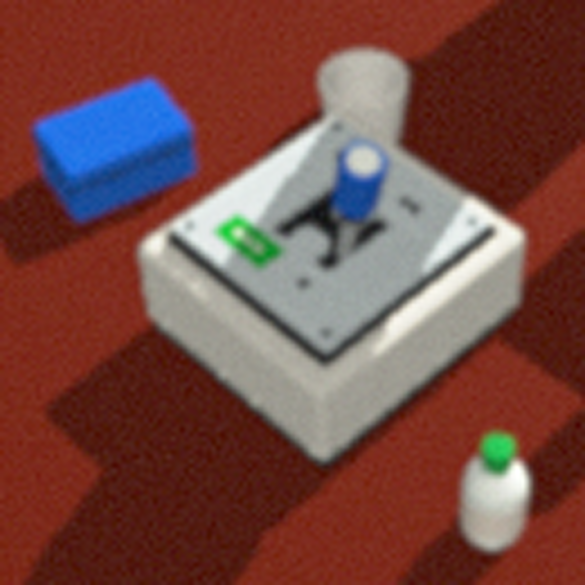

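```bash
python3 - <<'E'
from h import *
T=lambda x,y:("top",195+(x+.5)/5-.5,150+(y+.5)/5-.5)
S=lambda x,y:("scene",170+(x+.5)/4.5-.5,155+(y+.5)/4.5-.5)
pc=np.array([onz(*T(*p),.088) for p in [(265,82),(480,117),(443,340),(225,303)]])
print(pc,np.linalg.norm(np.roll(pc,-1,0)-pc,axis=1))
ps=np.array([onz(*S(*p),.088) for p in [(323,362),(170,238),(335,115),(493,230)]])
print("scene plate",ps,ps.mean(0))
o=pc.mean(0);o=(o+ps.mean(0))/2
def yaw(pc):
    f=(pc[0]+pc[1]-pc[2]-pc[3]);l=(pc[0]+pc[3]-pc[1]-pc[2])
    return np.arctan2(f[1],f[0]),np.arctan2(-l[0],l[1])
print(pc.mean(0),yaw(pc),yaw(ps))
y=np.mean(yaw(pc)+yaw(ps));print("o",o,"yaw",y)
f=np.array([np.cos(y),np.sin(y)]);l=np.array([-f[1],f[0]])
for n,p,q in [("cap",(285,130),(364,160)),("mid",(297,149),(359,186))]:
    P,e=two(T(*p),S(*q));d=P[:2]-o[:2];print(n,P,e,"console",d@f,d@l)
for n,p,z in [("bottle",(97,103),.075),("case",(660,258),.045),("cup",(487,452),.055)]:
    P=onz(*T(*p),z);d=P[:2]-o[:2];print(n,P,"console",d@f,d@l)
# gate marks
for p in [(318,247),(381,252),(389,175),(352,210),(403,147)]:
    P=onz(*T(*p),.088);d=P[:2]-o[:2];print(p,P,"console",d@f,d@l)
E
```

```text
[[ 0.6264  0.0491  0.088 ]
 [ 0.6048 -0.0822  0.088 ]
 [ 0.4683 -0.0581  0.088 ]
 [ 0.4902  0.0722  0.088 ]] [0.133  0.1387 0.1322 0.1381]
scene plate [[ 0.636   0.05    0.088 ]
 [ 0.6139 -0.0761  0.088 ]
 [ 0.4754 -0.0599  0.088 ]
 [ 0.502   0.0729  0.088 ]] [ 0.5568 -0.0033  0.088 ]
[ 0.5474 -0.0047  0.088 ] (np.float64(-0.17114492292211905), np.float64(-0.16466280588511742)) (np.float64(-0.1425327773037851), np.float64(-0.18595316952615137))
o [ 0.5521 -0.004   0.088 ] yaw -0.16607341890929322
cap [0.5753 0.0354 0.1824] 0.0010280564827316436 console 0.016392573447619567 0.042706978762257534
mid [0.5705 0.0286 0.1552] 0.0014556070522807676 console 0.012757505709386188 0.035195051175249445
bottle [0.616 0.153 0.075] console 0.03703428605979407 0.16538290332573313
case [ 0.5247 -0.198   0.045 ] console 0.005024659065114959 -0.19584478778669595
cup [ 0.4034 -0.0868  0.055 ] console -0.13301786885629707 -0.10624769699214326
(318, 247) [0.5243 0.0166 0.088 ] console -0.030854020541091 0.01570469860449644
(381, 252) [ 0.5213 -0.0214  0.088 ] console -0.02749176223745583 -0.022192521588577704
(389, 175) [ 0.5686 -0.0264  0.088 ] console 0.01996443287952243 -0.019385655575538754
(352, 210) [ 0.547 -0.004  0.088] console -0.005081227632558222 -0.0007845121401735208
(403, 147) [ 0.586 -0.035  0.088] console 0.038529271453297445 -0.025004814123130423
```

Emit:
apply_moves(steps=[[0,0,-0.04,0],[0,0,-0.04,0],[-0.035,-0.028,0,0],[-0.035,-0.028,0,0],[-0.035,-0.028,0,0],[-0.035,-0.028,0,0],[-0.035,-0.028,0,0],[-0.035,-0.028,0,0],[-0.035,-0.028,0,0],[-0.035,-0.028,0,0]], fingers=-1, newtons=40)

```text
clock: 1.35
position: [0.4103, 0.3015, 0.322]
tool_rot: [-3.141, -0.0, 2.789]
wrist_force: [0.3, 0.9, -0.5]
opening: -0.0001
```

Emit:
apply_moves(steps=[[-0.035,-0.028,0,0],[-0.035,-0.028,0,0],[-0.035,-0.028,0,0],[-0.035,-0.028,0,0],[-0.035,-0.028,0,0],[-0.035,-0.028,0,0],[-0.035,-0.028,0,0],[-0.03,-0.026,0,0],[0,0,0,-5.4],[0,0,0,-5.3],[0,0,0,0],[0,0,0,0]])

```text
clock: 2.85
position: [0.5911, -0.0002, 0.3221]
tool_rot: [-3.142, -0.0, 2.974]
wrist_force: [0.4, -0.6, -0.5]
opening: -0.0002
```

```bash
python3 - <<'E'
from h import *
s=env.get_state();print(s["clock"],s["position"],s["tool_rot"],s["wrist_force"],s["opening"],s["joint_pos"])
im=env.get_image("wrist");cv2.imwrite("pics/w1.png",im[:,:,::-1])
np.save("w1.npy",np.r_[s["position"],s["tool_rot"]])
E
```

```text
2.85 [ 0.5911 -0.0002  0.3221] [-3.1415 -0.0005  2.974 ] [ 0.4494 -0.6294 -0.5353] -0.0001798179296357094 [ 0.0162  0.2988 -0.077   1.6182  0.024   1.226   1.3377]
```

View pics/w1.png

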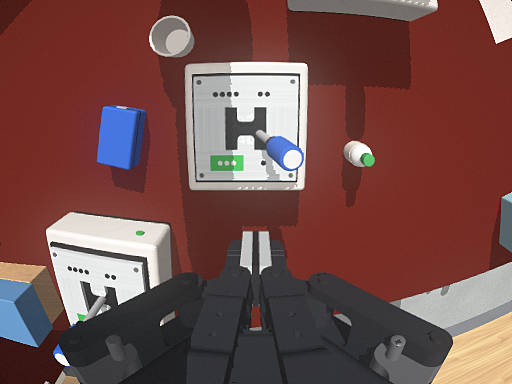

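```bash
cat >> h.py <<'E'
from scipy.spatial.transform import Rotation as Ro
def wray(pose,u,v):
    c=env.camera_info("wrist");M=c["mount"];dx,dy=(u-c["cx"])/c["fx"],(v-c["cy"])/c["fy"]
    th=np.hypot(dx,dy);k=np.sin(th)/max(th,1e-9)
    d=np.array([dx*k,-dy*k,-np.cos(th)])
    R=Ro.from_euler("xyz",pose[3:]).as_matrix()
    return pose[:3]+R@M[:3,3],R@M[:3,:3]@d
def wz(pose,u,v,z):
    o,d=wray(pose,u,v);return o+d*(z-o[2])/d[2]
E
python3 - <<'E'
from h import *
p=np.load("w1.npy")
a=cv2.imread("pics/w1.png")[50:200,175:325];cv2.imwrite("pics/cw1.png",cv2.resize(a,None,fx=4,fy=4,interpolation=cv2.INTER_CUBIC))
E
```

```text
(no output)
```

View pics/cw1.png

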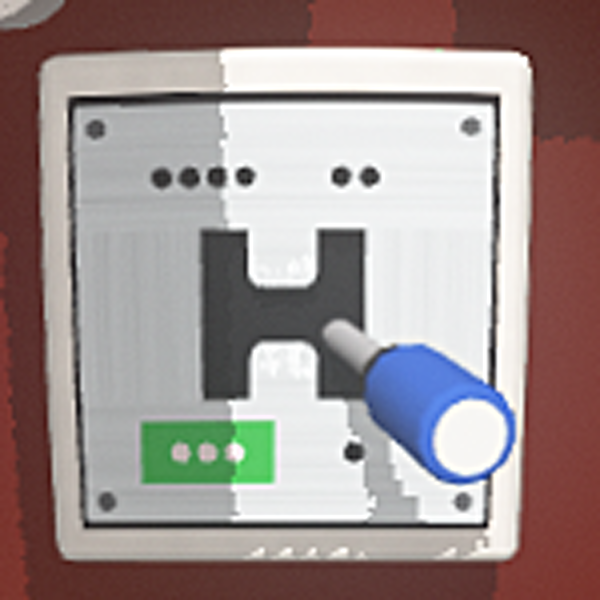

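```bash
python3 - <<'E'
from h import *
p=np.load("w1.npy")
W=lambda x,y:(175+(x+.5)/4-.5,50+(y+.5)/4-.5)
H=np.array([wz(p,*W(*q),.088) for q in [(366,399),(203,399),(201,229),(366,229)]])
S=np.array([wz(p,*W(*q),.088) for q in [(463,500),(107,501),(95,130),(470,126)]])
def yaw(pc):
    f=(pc[0]+pc[1]-pc[2]-pc[3]);l=(pc[0]+pc[3]-pc[1]-pc[2])
    return np.arctan2(f[1],f[0]),np.arctan2(-l[0],l[1])
for n,P in(("H",H),("S",S)):print(n,P.mean(0),yaw(P),np.linalg.norm(np.roll(P,-1,0)-P,axis=1))
o=(H.mean(0)+S.mean(0))/2;y=np.mean(yaw(S));print(o,y)
f=np.array([np.cos(y),np.sin(y)]);l=np.array([-f[1],f[0]])
for n,q,z in(("cap",(470,435),.184),):
    P=wz(p,*W(*q),z);d=P[:2]-o[:2];print(n,P,d@f,d@l)
E
```

```text
H [ 0.5489 -0.0048  0.088 ] (np.float64(-0.16823987573353788), np.float64(-0.17310089368591897)) [0.0508 0.053  0.0502 0.0529]
S [ 0.5492 -0.0052  0.088 ] (np.float64(-0.16731547735109847), np.float64(-0.16634998982178853)) [0.114  0.1175 0.1139 0.1176]
[ 0.549 -0.005  0.088] -0.16683273358644352
cap [0.5746 0.0376 0.184 ] 0.01813283914733927 0.04625355456695936
```

Emit:
apply_moves(steps=[[-0.021,0.028,0,0],[0,0,0.04,0],[0,0,0.04,0],[0,0,0.04,0],[0,0,0.024,0],[0,0,0.02,0],[0,0,0,0],[0,0,0,0]])

```text
clock: 3.9
position: [0.6172, 0.024, 0.1592]
tool_rot: [3.141, 0.001, 2.975]
wrist_force: [-0.2, 0.5, 1.0]
opening: -0.0
```

```bash
cat >> h.py <<'E'
O=np.array([.549,-.005]);Y=-.167;F=np.array([np.cos(Y),np.sin(Y)]);L=np.array([-F[1],F[0]])
def look(n):
    s=env.get_state();im=env.get_image("wrist");cv2.imwrite(f"pics/{n}.png",im[:,:,::-1])
    d=s["position"][:2]-O;w=s["wrist_force"]
    print(s["clock"],"console TCP",d@F,d@L,s["position"][2],"yaw",s["tool_rot"][2],"F",w[:2]@F,w[:2]@L,w[2])
    sc=env.get_image("scene")[140:260,170:330];cv2.imwrite(f"pics/{n}s.png",cv2.resize(sc[:,:,::-1],None,fx=4,fy=4,interpolation=cv2.INTER_CUBIC))
E
python3 -c "
from h import *
look('w2')"
```

```text
3.9 console TCP 0.062440145144411256 0.039939197745324555 0.15916024743767995 yaw 2.9753407790211277 F -0.23781215598462668 0.41685648249457646 0.9689434593182221
```

View pics/w2.png

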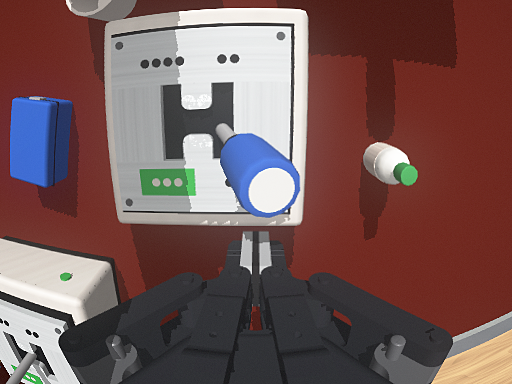

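View pics/w2s.png

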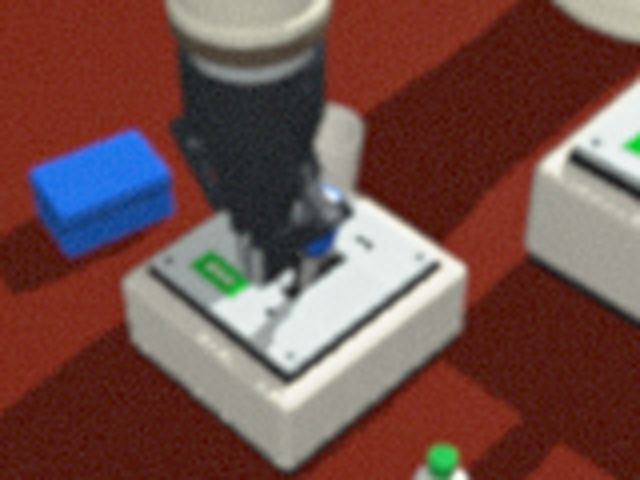

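The wrist view shows the fist in front of the knob: cap at (272,190), fingertips at (256,238). Next I push straight back to the middle line.

Emit:
apply_moves(steps=[[0.008,0,0,0],[0.008,0,0,0],[0.006,0,0,0],[0.005,0,0,0],[0.005,0,0,0],[0.005,0,0,0],[0,0,0,0],[0,0,0,0]])

```text
clock: 5.0
position: [0.5797, 0.0299, 0.158]
tool_rot: [-3.141, -0.001, 2.976]
wrist_force: [-0.3, -0.2, -0.3]
opening: 0.0003
```

```bash
python3 -c "
from h import *
look('w3')"
```

```text
5.0 console TCP 0.02451399494758623 0.039540149019867896 0.15801236069398691 yaw 2.975586203961691 F -0.26258867267212455 -0.24796953857655388 -0.2803126524106152
```

View pics/w3.png

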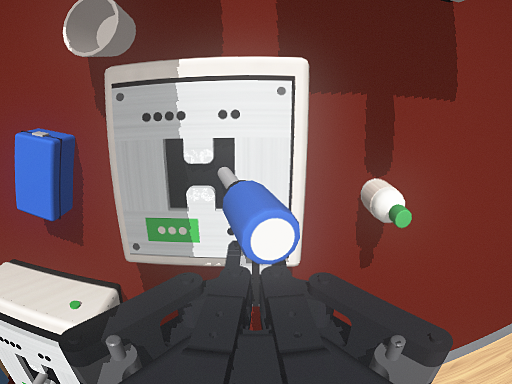

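```bash
cat >> h.py <<'E'
def cons(u,v,z,s=None):
    s=s or env.get_state();p=np.r_[s["position"],s["tool_rot"]];d=wz(p,u,v,z)[:2]-O
    return np.array([d@F,d@L])
E
python3 -c "
from h import *
print('cap',cons(274,241,.186),'rod@plate-ish',cons(222,170,.095),'H',cons(199,173,.088))"
```

```text
cap [0.0007 0.0472] rod@plate-ish [-0.0054  0.0174] H [-0.0016  0.0001]
```

The lever is on the middle line (cap x ≈ 0.7 mm in the console frame). I retreat, go around to its left and turn the hand 90°, so the narrow finger faces do the pushing.

Emit:
apply_moves(steps=[[-0.012,0,0,0],[-0.012,0,0,0],[0,0,-0.04,0],[0,0,-0.04,0],[0,0.028,0,0],[0,0.03,0,0],[0.024,0,0,0],[0.024,0,0,0],[0,0,0,0]])

```text
clock: 6.22
position: [0.5656, 0.0916, 0.2384]
tool_rot: [3.142, -0.001, 2.977]
wrist_force: [-0.1, -0.5, -0.1]
opening: 0.0001
```

Emit:
apply_moves(steps=[[0,0,0,-10],[0,0,0,-10],[0,0,0,-10],[0,0,0,-10],[0,0,0,-10],[0,0,0,-10],[0,0,0,-10],[0,0,0,-10],[0,0,0,-10],[0,0,0,0],[0,0,0,0]])

```text
clock: 7.6
position: [0.5669, 0.09, 0.238]
tool_rot: [3.141, 0.0, -1.74]
wrist_force: [-0.4, -0.3, -0.8]
opening: -0.0001
```

```bash
python3 -c "
from h import *
look('w4')"
```

```text
7.6 console TCP 0.0018560950853400064 0.09662936143016818 0.2380485403605139 yaw -1.7396848175506363 F -0.30366574477278796 -0.39652682879246226 -0.8408326723415938
```

View pics/w4.png

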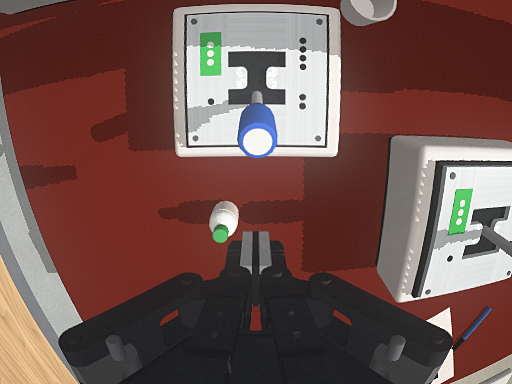

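Emit:
apply_moves(steps=[[0,0.002,0.04,0],[0,0,0.03,0],[0,0,0.016,0],[0.01,0,0,0],[0.01,0,0,0],[0.008,0,0,0],[0.008,0,0,0],[0.008,0,0,0],[0.008,0,0,0],[0.008,0,0,0],[0,0,0,0]])

```text
clock: 9.07
position: [0.5537, 0.0308, 0.1518]
tool_rot: [3.14, -0.001, -1.739]
wrist_force: [0.0, -0.6, -0.1]
opening: 0.0002
```

```bash
python3 -c "
from h import *
look('w5')"
```

```text
9.075 console TCP -0.0013193246869917935 0.03611579853206854 0.1518314736356555 yaw -1.7385775676270823 F 0.10224694615511147 -0.5981487112438357 -0.10649741871523269
```

View pics/w5.png

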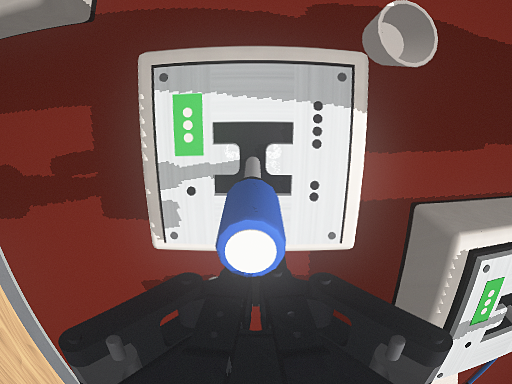

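The rod has entered the cross channel, seen at (252,165). I continue to the right.

Emit:
apply_moves(steps=[[0.007,0,0,0],[0.007,0,0,0],[0.007,0,0,0],[0.007,0,0,0],[0.006,0,0,0],[0.005,0,0,0],[0.004,0,0,0],[0,0,0,0],[0,0,0,0]])

```text
clock: 10.3
position: [0.5468, -0.0104, 0.1522]
tool_rot: [3.141, -0.001, -1.737]
wrist_force: [-0.2, 0.3, -0.7]
opening: -0.0001
```

```bash
python3 -c "
from h import *
look('w6')"
```

```text
10.3 console TCP -0.0012582023635812083 -0.005718972225068722 0.1521981632122068 yaw -1.7369343611826737 F -0.259144548944667 0.2163591802340017 -0.6667599512305615
```

View pics/w6.png

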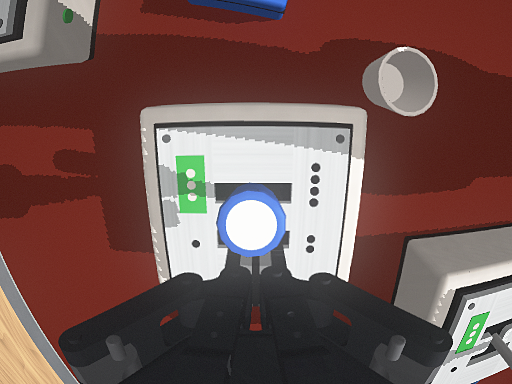

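View pics/w6s.png

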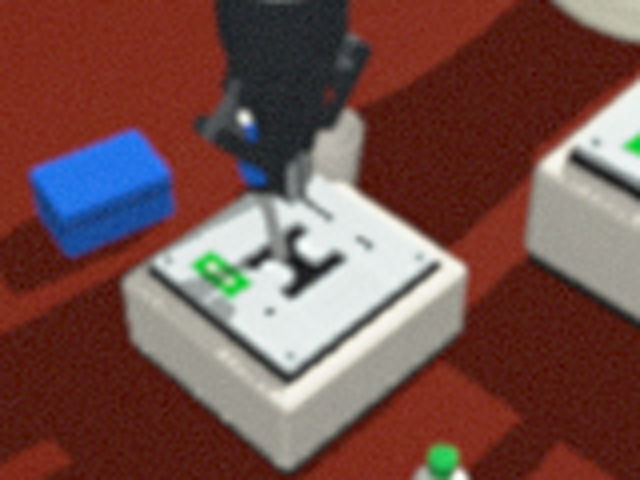

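```bash
python3 -c "
from h import *
print('cap',cons(251,225,.186))"
```

```text
cap [ 0.0001 -0.0381]
```

Emit:
apply_moves(steps=[[0.002,0,0,0],[0.002,0,0,0],[0.001,0,0,0],[0.001,0,0,0],[0,0,0,0]])

```text
clock: 11.02
position: [0.546, -0.0162, 0.1522]
tool_rot: [3.141, 0.0, -1.737]
wrist_force: [0.4, 1.0, -1.2]
opening: 0.0001
```

```bash
python3 -c "
from h import *
look('w7')"
```

```text
11.025 console TCP -0.0011367879879032627 -0.011506994236333641 0.1522302971088575 yaw -1.7370103568185158 F 0.19146325022816982 1.0791244083392564 -1.2068009480284068
```

View pics/w7.png

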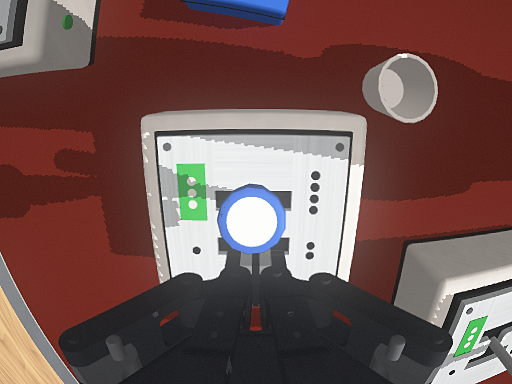

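Emit:
apply_moves(steps=[[-0.012,0,0,0],[-0.013,0,0,0],[0,0,-0.04,0],[0,0,-0.04,0],[0,0.03,0,0],[0,0.024,0,0],[0.025,0,0,0],[0.028,0,0,0],[0,0,0,0]])

```text
clock: 12.25
position: [0.4881, -0.0366, 0.232]
tool_rot: [3.141, 0.0, -1.741]
wrist_force: [0.0, -0.3, 0.5]
opening: -0.0
```

Emit:
apply_moves(steps=[[0,0,0,10],[0,0,0,10],[0,0,0,10],[0,0,0,10],[0,0,0,10],[0,0,0,10],[0,0,0,10],[0,0,0,10],[0,0,0,10],[0,0,0,0],[0,0,0,0]])

```text
clock: 13.62
position: [0.4884, -0.0337, 0.2325]
tool_rot: [3.141, 0.0, 2.98]
wrist_force: [-0.9, 0.0, 0.1]
opening: 0.0
```

```bash
python3 -c "
from h import *
print('cap prev')
look('w8')"
```

```text
cap prev
13.625 console TCP -0.05500688219757382 -0.038386165549477484 0.23247242877961818 yaw 2.9804405967768006 F -0.9074380601653065 -0.13704712496173452 0.117866758252941
```

View pics/w8.png

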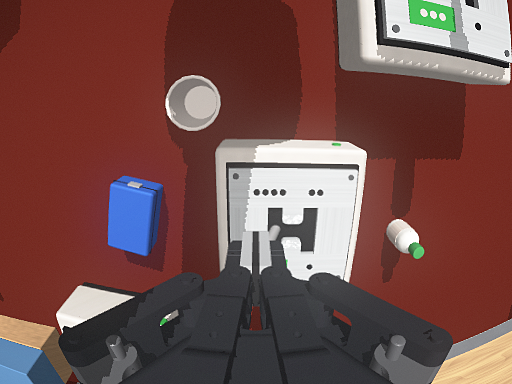

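View pics/w8s.png

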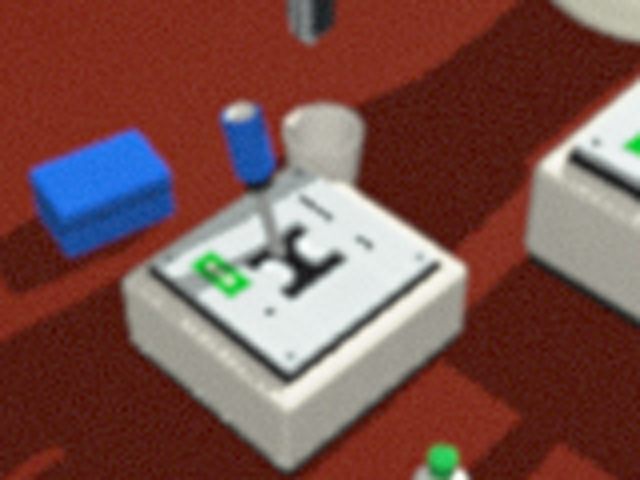

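The lever stands on the right rail, with the knob at (250,140) in the scene crop. I lower behind it and push forward.

Emit:
apply_moves(steps=[[0,0,0.04,0],[0,0,0.03,0],[0,0,0.015,0],[-0.01,0,0,0],[-0.01,0,0,0],[-0.008,0,0,0],[-0.007,0,0,0],[-0.007,0,0,0],[-0.007,0,0,0],[0,0,0,0]])

```text
clock: 14.98
position: [0.5371, -0.0429, 0.1473]
tool_rot: [3.141, 0.0, 2.975]
wrist_force: [0.5, -0.0, -0.4]
opening: -0.0002
```

```bash
python3 -c "
from h import *
look('w9')"
```

```text
14.975 console TCP -0.005428754768042544 -0.039312680567178265 0.14728861378361957 yaw 2.9754074902204857 F 0.4616593882747739 0.05003724713171729 -0.35156665383975316
```

View pics/w9s.png

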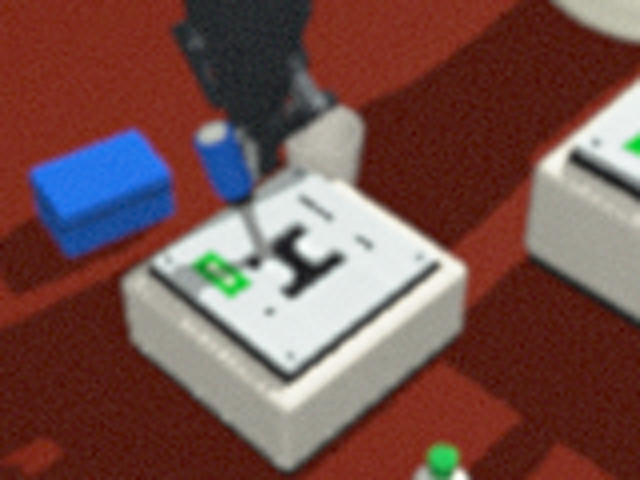

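Emit:
apply_moves(steps=[[-0.005,0,0.001,0],[-0.005,0,0.001,0],[-0.004,0,0.001,0],[-0.003,0,0,0],[-0.002,0,0,0],[0,0,0,0]])

```text
clock: 15.82
position: [0.5551, -0.0459, 0.1441]
tool_rot: [3.141, -0.0, 2.976]
wrist_force: [-1.4, 1.9, -0.2]
opening: -0.0002
```

```bash
python3 -c "
from h import *
look('w10')"
```

```text
15.825 console TCP 0.012867452820059 -0.03934924159894821 0.14405334454341598 yaw 2.9755819581999905 F -1.7228950586457432 1.5867915284651777 -0.24053214891354524
```

View pics/w10s.png

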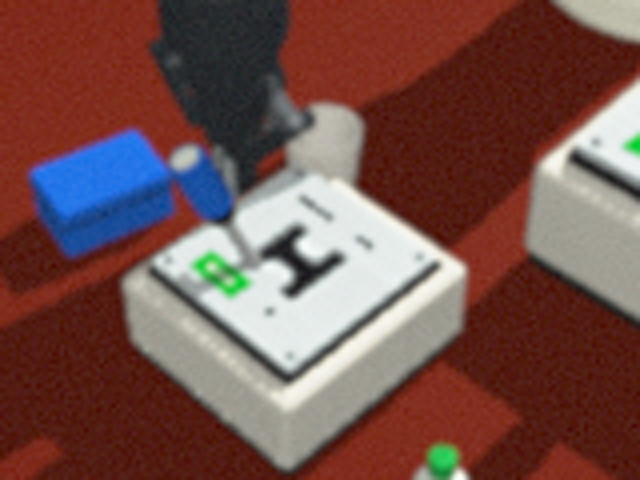

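Near the end. I continue in 1 mm steps until the force rises.

Emit:
apply_moves(steps=[[-0.001,0,0,0],[-0.001,0,0,0],[-0.001,0,0,0],[0,0,0,0]])

```text
clock: 16.42
position: [0.5581, -0.0466, 0.1442]
tool_rot: [-3.142, -0.0, 2.975]
wrist_force: [-1.4, -0.2, -0.9]
opening: -0.0002
```

Emit:
apply_moves(steps=[[-0.001,0,0,0],[-0.001,0,0,0],[0,0,0,0]])

```text
clock: 16.8
position: [0.5594, -0.0467, 0.1439]
tool_rot: [-3.141, -0.002, 2.976]
wrist_force: [-4.6, 1.0, -1.2]
opening: 0.0001
```

Emit:
apply_moves(steps=[[-0.001,0,0,0],[-0.001,0,0,0],[0,0,0,0]])

```text
clock: 17.18
position: [0.5602, -0.0469, 0.1436]
tool_rot: [-3.141, -0.004, 2.976]
wrist_force: [-7.5, 1.2, 1.4]
opening: -0.0001
```

```bash
python3 -c "
from h import *
look('w11')"
```

```text
17.175 console TCP 0.01798909827118064 -0.03941361349328031 0.14363545392945293 yaw 2.97591122943565 F -7.636741778068578 -0.051709357829262184 1.386179060216848
```

View pics/w11s.png

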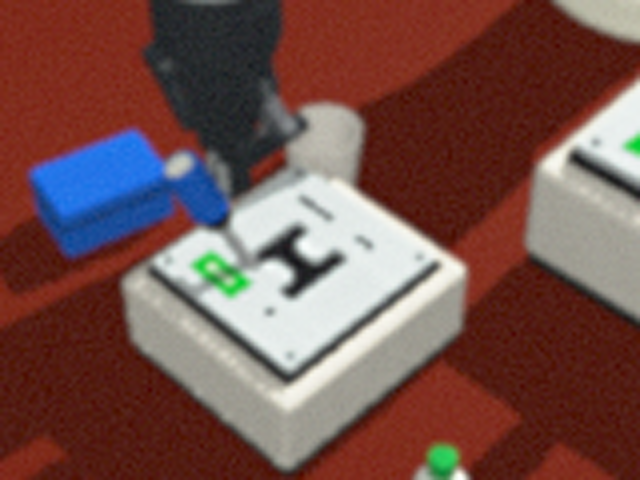

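The force climbed to 7.6 N with the motion stalling, so it is against the slot end. I back away and check.

Emit:
apply_moves(steps=[[0.006,0,0,0],[0.02,0,0,0],[0.02,0,0,0],[0,0,-0.05,0],[0,0,-0.05,0],[0.05,0,-0.04,0],[0.04,0,-0.03,0],[0,0,0,0],[0,0,0,0]])

```text
clock: 18.4
position: [0.4304, -0.0257, 0.314]
tool_rot: [-3.14, 0.004, 2.975]
wrist_force: [-0.5, -1.2, -0.5]
opening: 0.0
```

```bash
python3 - <<'E'
from h import *
look('w12')
t=env.get_image("top")[:,:,::-1];cv2.imwrite("pics/t12.png",t)
cv2.imwrite("pics/t12c.png",cv2.resize(t[150:260,195:350],None,fx=5,fy=5,interpolation=cv2.INTER_CUBIC))
E
```

```text
18.4 console TCP -0.11355577756036832 -0.04010472290618576 0.31402405669080535 yaw 2.9746923691249583 F -0.2814482888152346 -1.252450127961743 -0.4996651798970833
```

View pics/t12c.png

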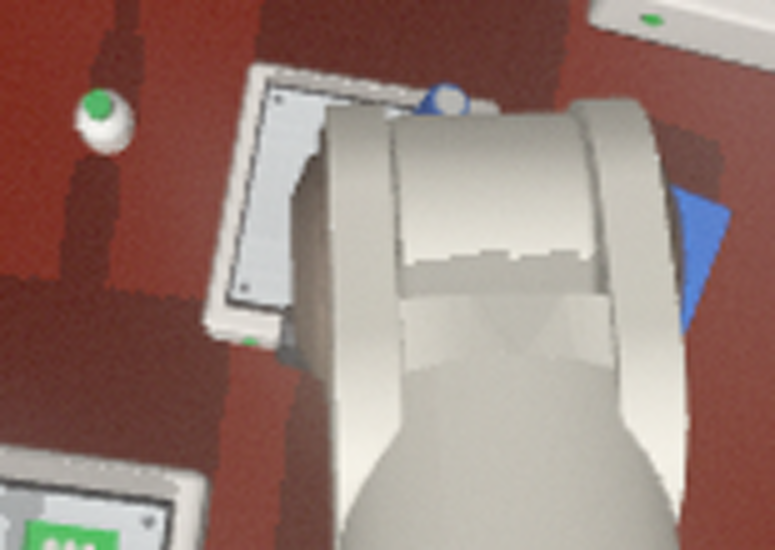

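View pics/w12s.png

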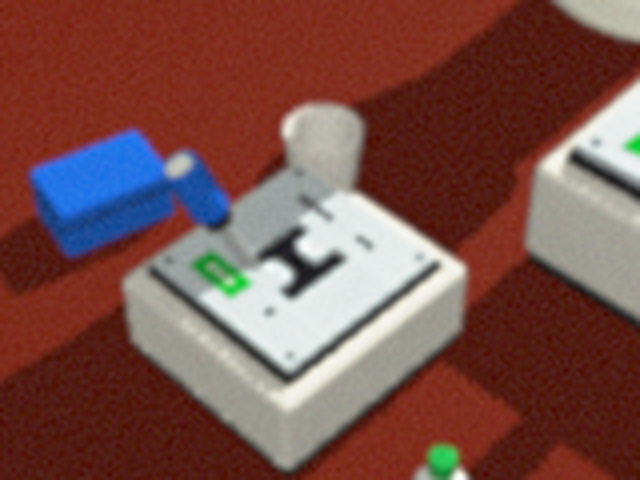

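View pics/w12.png

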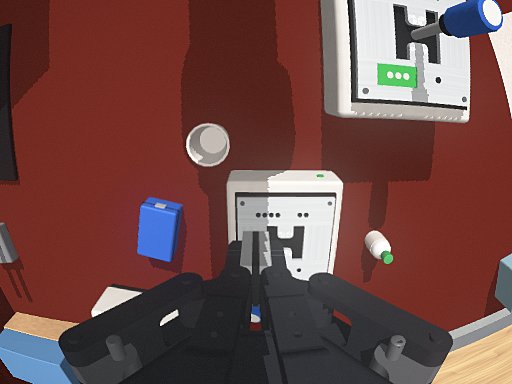

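```bash
python3 - <<'E'
from h import *
P,e=two(("top",195+450.5/5-.5,150+102.5/5-.5),("scene",170+180.5/4-.5,140+165.5/4-.5))
d=P[:2]-O;print(P,e,d@F,d@L)
P=onz("top",195+450.5/5-.5,150+102.5/5-.5,.178);d=P[:2]-O;print(P,d@F,d@L)
E
```

```text
[ 0.5936 -0.0577  0.1761] 0.002523168693768153 0.05272384158848282 -0.044522202996925664
[ 0.5924 -0.0565  0.178 ] 0.051351483696182205 -0.043526816257128474
```

Emit:
apply_moves(steps=[[-0.03,0.04,-0.01,0],[-0.05,0.03,0,0],[-0.05,0,0,0],[-0.05,0,0,0],[-0.02,0,0,0],[0,0,0,0],[0,0,0,0]])

```text
clock: 19.42
position: [0.6373, 0.012, 0.322]
tool_rot: [3.141, -0.003, 2.977]
wrist_force: [-0.4, -0.6, -0.1]
opening: -0.0
```

```bash
python3 - <<'E'
from h import *
look('w13')
a=cv2.imread("pics/w13.png");cv2.imwrite("pics/w13b.png",cv2.resize(a[30:230,100:330],None,fx=3,fy=3,interpolation=cv2.INTER_CUBIC))
E
```

```text
19.425 console TCP 0.08423666803688802 0.03139040736862466 0.3219925990012989 yaw 2.976712048096337 F -0.2990213245735741 -0.6474694880758044 -0.08663009684692241
```

View pics/w13b.png

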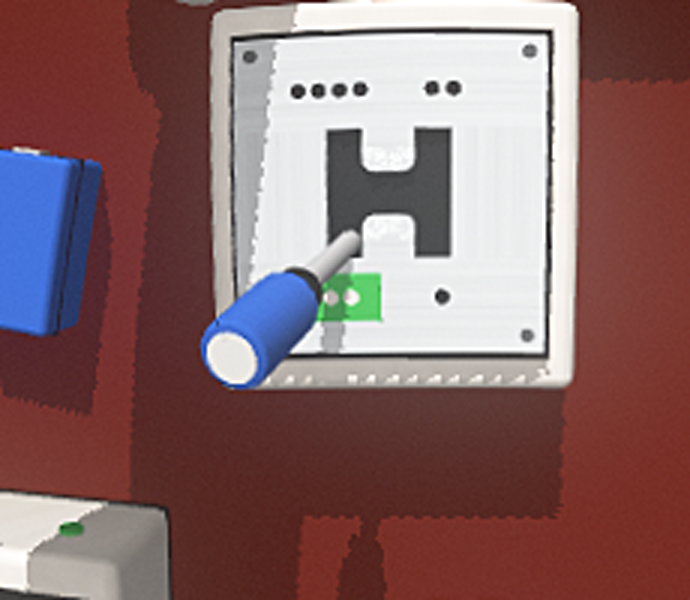

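```bash
python3 - <<'E'
from h import *
g=lambda x,y:(100+(x+.5)/3-.5,30+(y+.5)/3-.5)
print("cap",cons(*g(233,359),.178))
for n,q in(("slot front L",(416,256)),("slot front Lr",(450,256)),("slot front R outer",(329,256)),("slot rear",(345,128)),("rear L",(450,128)),):
    print(n,cons(*g(*q),.088))
E
python3 - <<'E'
import cv2
a=cv2.imread("pics/w13.png");cv2.imwrite("pics/w13d.png",cv2.resize(a[90:160,160:260],None,fx=8,fy=8,interpolation=cv2.INTER_CUBIC))
E
```

```text
cap [ 0.0537 -0.0436]
slot front L [0.0271 0.0106]
slot front Lr [0.0272 0.0245]
slot front R outer [ 0.0265 -0.0252]
slot rear [-0.0264 -0.018 ]
rear L [-0.0255  0.0245]
```

View pics/w13d.png

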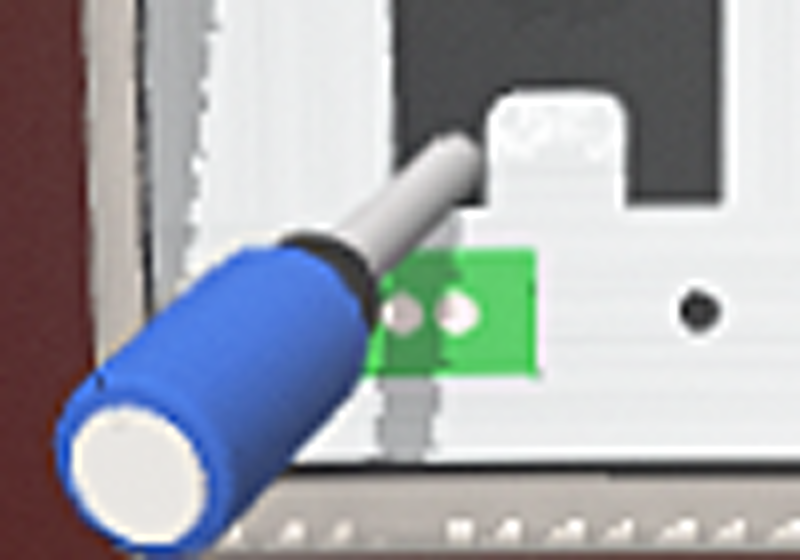

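Three estimates put the cap at x = 51 to 54 mm and y ≈ -44 mm in the console frame, against 52.5 and -43.7 when home. The bottle, case and cup look unmoved and the hand is clear, so I hand in.

```bash
python3 -c "
from h import *
print(env.job_done())"
```

```text
the job is handed in; nothing more can be done
None
```

The lever of the smallest console is in the third slot, fully home as far as I could measure, and the job is handed in after about 19.4 s on the robot's clock.

- **How:** With shut fingertips I pushed the knob from its front side back to the middle line. I then pushed it from its left side across to the right-hand rail, and from behind forward into the slot. I never gripped or pulled it.
- **Slot end:** The last push stalled as the force rose to about 7.6 N, well under the limits.
- **Lever position:** After I backed away, the knob's cap measured x = 51 to 54 mm and y = -43.5 to -44.5 mm in the console frame. Fully home would be 52.5 and -43.7 mm.
- **Bystanders and hand:** The bottle, case and cup look unmoved in the pictures, though I did not re-measure their positions. The hand is clear above the console, touching nothing.
- **A check that disagreed:** The first fix of the console from the scene camera was about 9 mm off the top camera's. I used the wrist camera's fix instead, which agreed with the top camera within 2 mm.

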